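Seat the offcut in the jig and snap the toggle clamp shut

ROBOT

A 6-joint arm with a two-finger parallel gripper is mounted at the origin on a cart in front of the work surface, level with it; the furniture and walls round the work are solid. World frame = base frame: x ahead of the robot, y to its left, z up, the work surface at z = 0. Lengths are in mm, angles in rad, forces in N, time in s.
With the tool pointing down it reaches from about 400 to 925 mm from the base axis. Payload 12.5 kg.
Tool frame: the origin (TCP) lies at the centre of the arm's flange, where the gripper is bolted on; the fingertips stand 190 mm ahead of it and the grasp point (between the pads) lies 171 mm ahead of it; z points along the fingers, y is the direction in which the jaws open and shut (so a half turn about z gives the same grasp; the last joint's range is limited). The gripper opens to 95 mm and grips with 3 to 60 N. Pads are 20 mm wide; open, the fingers measure 119 mm over their backs; the gripper's body (75 mm by 180 mm) begins 59 mm behind the grasp point.
Start: joints at [-0.854, 0.491, 1.559, -0, 1.092, -0.106], TCP at [458.172, -425.092, 404.761] pointing down, gripper open.
Joint ranges: [-3.1, 3.1], [-0.84, 2.19], [0.05, 2.79], [-1.13, 4.28], [0.06, 2.93], [-2.69, 2.69]. Speed limits (rad/s): [2.22, 2.22, 2.79, 3.14, 3.14, 3.14].

INTERFACE

Orientations are given as [roll, pitch, yaw] about the fixed x, y, z axes, in that order (R = Rz(yaw) Ry(pitch) Rx(roll)).
In Python, from cell import env gives the robot as it stands.
- The arm moves only by the shell command python3 -m pendant 'ROWS'. ROWS is JSON, a list of rows, each an object of numbers: "x", "y", "z": the shift along the tool's x, y, z in units of 150 mm (1.0 is 150 mm); "rx", "ry", "rz": the turn, a rotation vector about the tool's x, y, z in units of 45 degrees (1.0 is 45 degrees); "jaw": the opening, from 0 (shut) to 1 (fully open). In form: [{"x": .., "y": .., "z": .., "rx": .., "ry": .., "rz": .., "jaw": ..}, ...]. A call has 1 to 10 rows; each row is the pose to reach, as a shift and turn from the pose commanded when the call began, along the tool's axes at that moment; what a row does not reach only later rows make up. A row lasts 1/8 s, in which the tool goes at most 62.5 mm and 10.7 degrees, less where a joint would pass 70% of its speed; a pose out of reach is approached as far as the arm can. A call with a number of a shift or a turn outside -1 to 1 is refused whole. A call with a gripper value outside its range is refused whole. The fingers move at their own pace and stop on an object; the grip force is fixed at half the most. Time passes only in rows, so rows that repeat a pose let the fingers close. It gives the time, the measured TCP pose, the force and the opening at its end, in the units of the state.
- env.state(): the state, without advancing time (a new reading comes with each control period).
- env.read_camera(name): name is "scene" or "top"; returns a dict with "img" (384x512x3 uint8, red, green, blue), "fx", "fy", "cx", "cy" (pixels), "rvec" (rotation vector, rad) and "tvec" (3), from world to camera coordinates, as OpenCV has them. Camera axes: x right, y down, z forward; pixel columns grow to the right and rows downward; lengths in mm; the calibration is good to about 2 mm. A picture is of the moment at which its call begins. There is no depth.
- env.job_done(): hands the job in, once; it reports no verdict.
The state is a dict: "t": time; "joints": joint angles; "qvel": joint speeds; "tau": joint torques, N m; "eef_pos": TCP position; "tcp_rot": TCP orientation; "ft_force": force on the tool from outside, world axes, zero at the start; "moment": the same for the moment, N m; "opening": opening from 0.0 (shut) to 1.0 (fully open).
Only numpy, scipy, OpenCV 4.12 (cv2) and the standard library are available. Lean on these libraries where they do the work, as an engineer would, in place of code of your own. Each camera call takes 0.05 s, during which the arm holds its last target.

TASK

Push the loose wooden offcut along its jig until its end sits fully home against the metal stop, then press the orange handle of the toggle clamp over past its dead point until it snaps down flat and locks the offcut. Only push with the fingers: never lift the offcut, and leave the other things on the bench where they are.

Things in the scene. Friction and masses are not known exactly. Their poses are not given: they have to be found in the camera images.
- jig: Fixed jig: plywood base 130 mm wide (x), 330 mm long (y, from -175 to +155 mm), 15 mm thick. Origin on the bench under it, z up. y runs along the channel towards stop and clamp. Two rails 98 mm apart, from y = -160 to +45 mm, tops 25 mm above the bench, guide the offcut along the line x = 0. The toggle clamp stands behind the stop on x = 0.
- offcut_center (a point): Centre of the loose wooden offcut, 90 mm (x) by 150 mm (y, along the channel) by 22 mm thick, 0.15 to 0.31 kg, flat on the base between the rails, its top 37 mm above the bench. It starts 20 to 60 mm short of the stop; home, its centre is at jig y = -30 mm. The free end face, to push on, is 75 mm from the centre towards jig -y.
- clamp_handle (a joint): Handle angle, rad: 0 = open, leaning 60 degrees above level towards jig +y; grows as it is pressed over and down towards +y; 1.05 = locked, level, on its end stop. A spring resists with 0.65 N m (8 N at handle_grip) at first, fading to none at the dead point at about 0.65, then throws the handle on to 1.05 and holds it; let go earlier it springs back to 0.
- handle_grip (a point): Point on the centre line of the handle's orange grip, 85 mm from the handle's hinge; it moves with the handle. The grip is round, 19 mm thick, and spans 47 to 117 mm from the hinge.
- stop_face (a point): Middle of the top edge of the aluminium end stop's face, which the offcut must meet: jig x = 0, y = +45 mm, 33 mm above the bench. While the clamp is open its bar leans up over the stop, up to about 120 mm above the bench at jig y = +15 to +80 mm; it comes down as the handle is pressed.
- clamp_pivot (a point): Handle's hinge, fixed on the jig at x = 0, y = +105 mm, 50 mm above the bench; the hinge axis is the jig's x.
- clamp_pad: Black rubber pad, 18 mm across, on a sprung spindle at the end of the clamp's bar; origin at the bar's hinge (jig y = +75 mm, 52 mm above the bench). Clamped, it presses with about 3 N on the offcut's top at jig y = +20 mm, 25 mm from the stop.
- offcut: The same offcut; origin at the centre of its underside, same axes.
- paint_tube: Bystander to leave alone: a grey-white paint tube with a dark cap, 31x91x21 mm, lying; origin at the centre of its underside, on the bench near the jig.
- dowel_a: Bystander to leave alone: a short red-brown dowel, 20 mm thick, 97 mm long, lying; origin at the centre of its underside, on the bench near the jig.
- sand_block: Bystander to leave alone: a brown sanding block, 58x105x34 mm; origin at the centre of its underside, on the bench near the jig.
- masking_tape: Bystander to leave alone: a roll of masking tape, 98 mm across, 25 mm high, lying flat; origin at the centre of its underside, on the bench near the jig.
- spring_clamp: Bystander to leave alone: a wooden spring clamp, 34x142x20 mm, lying; origin at the centre of its underside, on the bench near the jig.
- tub_white: Bystander to leave alone: a white tub with a screw lid, 72 mm across, 68 mm high; origin at the centre of its underside, on the bench near the jig.

How it is judged:
By the outcome, as a careful person would: the job done as asked, in the order asked, and still so for the second after the job is handed in, with the robot touching nothing.
It also fails if it takes over 40 s, if anything falls off the work surface, if the arm or the gripper's body presses on something with over 40 N, if the wrist force passes 120 N, or if a joint passes its speed limit or range.

## Working session

There is one attempt and no reset: what is moved stays moved. The work goes in short steps, Python scripts to look and compute and a shell command to move; the robot and the scene stay as the last step left them, time stands still between calls to the robot, and variables do not carry over. Pictures are saved under pics/ and viewed, and the job is handed in when it is done.

```bash
ls; mkdir -p pics
python3 - <<'E'
from cell import env
import cv2
for n in ("scene","top"):
    c=env.read_camera(n); cv2.imwrite(f"pics/{n}0.png",cv2.resize(c["img"][:,:,::-1],(800,600),interpolation=cv2.INTER_CUBIC))
    print(n,{k:c[k] for k in c if k!="img"})
print(env.state())
E
```

```text
pics
scene {'fx': 377.15816449637094, 'fy': 377.15816449637094, 'cx': 258.4978063511857, 'cy': 197.08007574371138, 'rvec': array([ 2.07101599, -0.86761406,  0.4300485 ]), 'tvec': array([-604.05096879,  213.40001187,  802.31265521])}
top {'fx': 414.67881322947335, 'fy': 414.67881322947335, 'cx': 255.16927681845357, 'cy': 190.03722771562425, 'rvec': array([ 2.16719922, -2.22554676,  0.09000108]), 'tvec': array([-276.70425329,  545.92417757, 1149.81022964])}
{'t': 0.1, 'joints': array([-8.53591350e-01,  4.91550960e-01,  1.55937625e+00, -9.42024323e-06,
        1.09169698e+00, -1.05587087e-01]), 'qvel': array([-0.00152385, -0.00105758, -0.00077692, -0.00132894,  0.00088773,
       -0.00043875]), 'tau': array([ 1.37086779e-03, -6.13622403e+01, -2.58607328e+01,  6.93621347e-02,
        4.70216910e-02, -6.03098738e-05]), 'eef_pos': array([ 458.16737446, -425.07951047,  404.19219664]), 'tcp_rot': array([-3.14056598e+00, -1.00405956e-04,  8.22796360e-01]), 'ft_force': array([ 0.01749831, -0.13927282, -0.78793948]), 'moment': array([ 0.0382941 , -0.01973369, -0.01666735]), 'opening': 1.0013422553910485}
```

View pics/scene0.png

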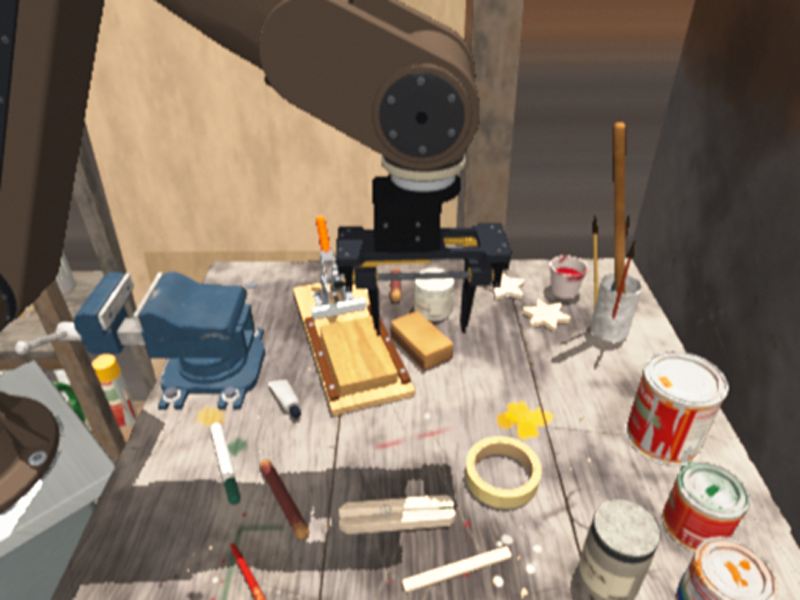

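View pics/top0.png

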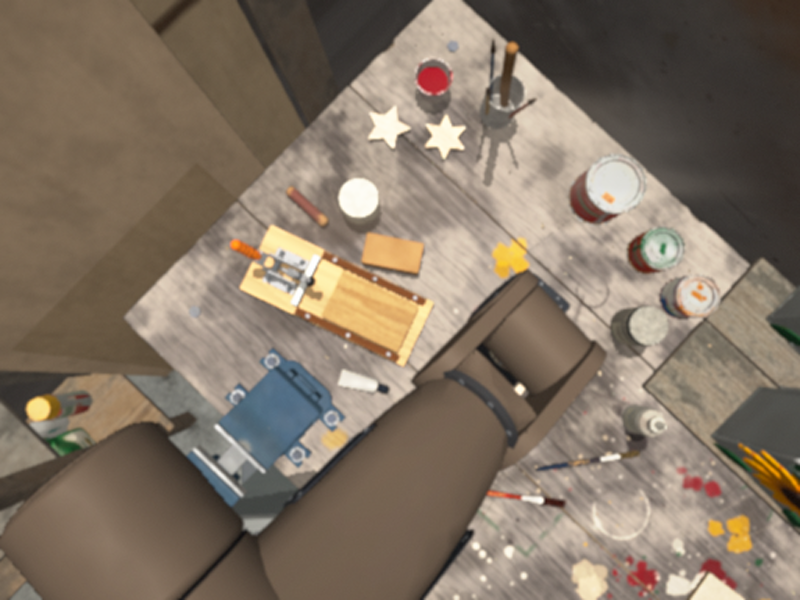

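The top view shows the jig at about (335,295) of 800x600. The clamp is at upper left with its orange handle at (243,247), and the free end is at lower right, near (418,335). I'll zoom in for the corners.

Run:
```python
from cell import env
import cv2,numpy as np
c=env.read_camera("top")["img"][:,:,::-1]; cv2.imwrite("pics/raw_top.png",c)
cv2.imwrite("pics/topz.png",cv2.resize(c[130:245,140:290],(780,598),interpolation=cv2.INTER_CUBIC))
c=env.read_camera("scene")["img"][:,:,::-1]; cv2.imwrite("pics/raw_scene.png",c)
cv2.imwrite("pics/scenez.png",cv2.resize(c[130:270,170:350],(771,600),interpolation=cv2.INTER_CUBIC))
```

```text
(no output)
```

View pics/topz.png

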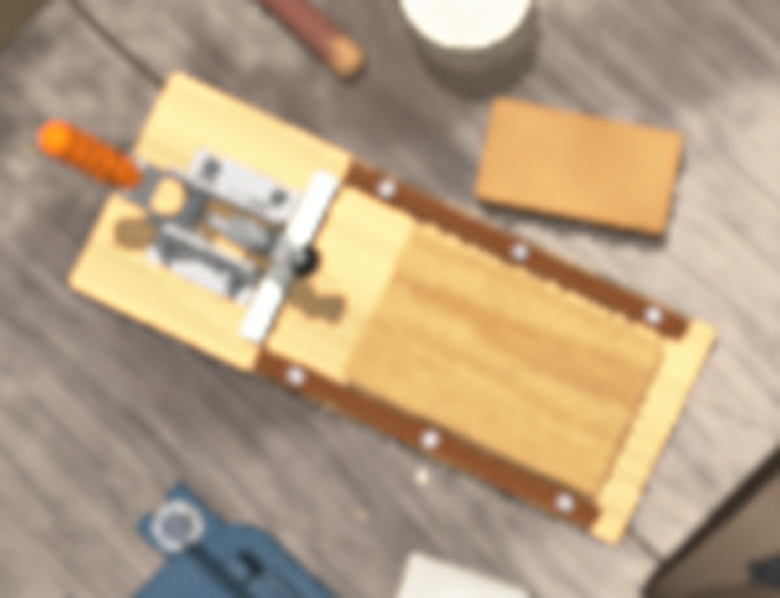

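View pics/scenez.png

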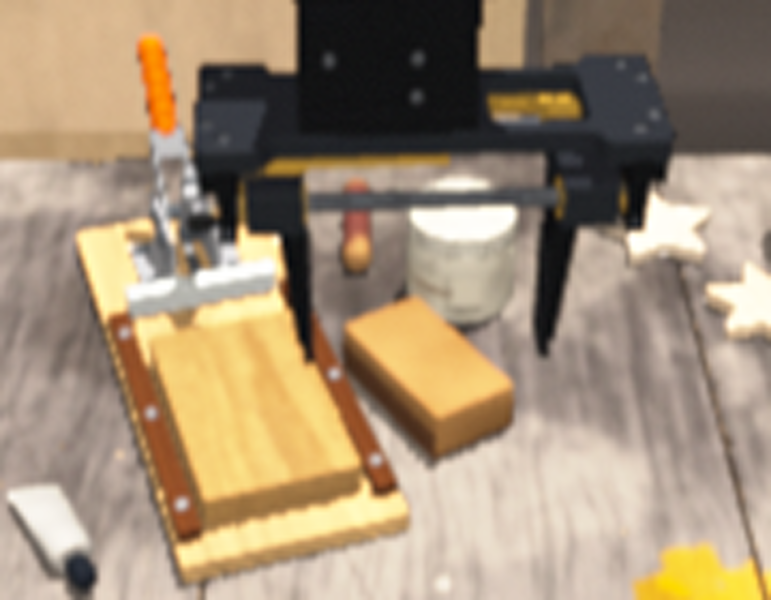

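Zoomed top view (scale 5.2, offset (140,130)):
- **Base corners:** (175,72), (70,285), (715,330), (613,543).
- **Offcut top corners:** (413,218), (347,382), (663,345), (597,493).
- **Stop bar:** (325,178) to (255,335).
- **Grip:** (55,138) to (135,175).

```bash
cat > h.py <<'E'
import numpy as np,cv2
from cell import env
def ray(cam,uv):
    R=cv2.Rodrigues(cam["rvec"])[0];t=cam["tvec"]
    d=R.T@np.array([(uv[0]-cam["cx"])/cam["fx"],(uv[1]-cam["cy"])/cam["fy"],1]); return -R.T@t,d
def onz(cam,uv,z):
    o,d=ray(cam,uv); return o+d*(z-o[2])/d[2]
def proj(cam,p):
    return cv2.projectPoints(np.array(p,float).reshape(-1,3),cam["rvec"],cam["tvec"],np.array([[cam["fx"],0,cam["cx"]],[0,cam["fy"],cam["cy"]],[0,0,1]]),None)[0].reshape(-1,2)
E
python3 - <<'E'
from h import *
np.set_printoptions(precision=1,suppress=True)
c=env.read_camera("top");s=env.read_camera("scene")
z=lambda p:((p[0]+.5)/5.2+140-.5,(p[1]+.5)/5.2+130-.5)
B=np.array([onz(c,z(p),15) for p in [(175,72),(70,285),(613,543),(715,330)]])
print(B, [np.linalg.norm(B[i]-B[i-1]) for i in range(4)])
O=np.array([onz(c,z(p),37) for p in [(413,218),(347,382),(597,493),(663,345)]])
print(O,[np.linalg.norm(O[i]-O[i-1]) for i in range(4)])
yd=(B[0]+B[1]-B[2]-B[3]);yd[2]=0;yd/=np.linalg.norm(yd)
cen=B.mean(0); J=cen+yd*10;J[2]=0
xd=np.array([yd[1],-yd[0],0]);print("J",J,"yd",yd,np.arctan2(-yd[0],yd[1]),"xd",xd)
for o in O: print((o-J)@xd,(o-J)@yd)
o=O.mean(0);print("oc",(o-J)@xd,(o-J)@yd)
# offcut dir
d=O[0]+O[1]-O[2]-O[3];print(d/np.linalg.norm(d))
R=np.array([xd,yd,[0,0,1]]).T
pts=[J+R@np.array(p) for p in [(0,45,33),(0,105,50),(0,105+42.5,50+73.6),(0,105+58.5,50+101),(-65,155,15),(65,155,15),(65,-175,15),(-65,-175,15)]]
for p in pts: print(p)
def sc(p): p=proj(s,p)[0]; return (p-[170,130])*4.285
for p in pts: print("topzoom",(proj(c,p)[0]-[140,130])*5.2,"scenezoom",sc(p))
# scene-based base corners
for p in [(78,235),(182,580),(408,518),(200,520),(358,480)]:
    print(p,onz(s,(p[0]/4.285+170,p[1]/4.285+130),15 if p[0]!=200 and p[0]!=358 else 15))
E
```

```text
[[ 677.6  -61.8   15. ]
 [ 562.2   -3.3   15. ]
 [ 414.6 -294.3   15. ]
 [ 528.5 -353.1   15. ]] [np.float64(327.2300490247164), np.float64(129.39547315627507), np.float64(326.3458877910705), np.float64(128.21304308976056)]
[[ 591.6 -191.6   37. ]
 [ 504.7 -154.6   37. ]
 [ 442.1 -286.1   37. ]
 [ 520.  -323.5   37. ]] [np.float64(150.0813869705607), np.float64(94.40530255857595), np.float64(145.61626978128658), np.float64(86.34703232194401)]
J [ 550.2 -169.2    0. ] yd [0.5 0.9 0. ] -0.47113280804889135 xd [ 0.9 -0.5  0. ]
46.96125367839305 -1.1709406527508661
-47.22099465484977 -7.656713549765513
-43.25759339976338 -153.21903517012035
43.06587164912353 -151.20176653147897
oc -0.112865681774142 -78.31211397602893
[0.5 0.9 0. ]
[ 570.7 -129.1   33. ]
[597.9 -75.7  50. ]
[617.2 -37.8 123.6]
[624.4 -23.5 151. ]
[562.7  -1.6  15. ]
[678.5 -60.6  15. ]
[ 528.7 -354.7   15. ]
[ 412.9 -295.6   15. ]
topzoom [295.6 258.4] scenezoom [205.4 282.7]
topzoom [189.4 206.8] scenezoom [182.5 211. ]
topzoom [ 86.3 153. ] scenezoom [159.5  83.3]
topzoom [ 43.9 130.9] scenezoom [150.7  34.9]
topzoom [ 64.8 282. ] scenezoom [ 77.8 231.7]
topzoom [170.7  68.2] scenezoom [260.5 198.2]
topzoom [715.7 327.4] scenezoom [415.  510.8]
topzoom [613.4 543.9] scenezoom [184.7 566. ]
(78, 235) [560.3  -4.9  15. ]
(182, 580) [ 405.4 -302.4   15. ]
(408, 518) [ 522.  -355.7   15. ]
(200, 520) [ 440.9 -275.1   15. ]
(358, 480) [ 524.  -314.7   15. ]
```

Two checks support the jig frame: the base measures 327x129 mm against 330x130, and the offcut centre lies on x ≈ 0. The jig origin is about (550,-169), with y-dir (0.454,0.891). The offcut centre is at jig y ≈ -78, so it's about 48 mm short. Next I go above the free end, with the jaws across the jig and part-open.

```bash
python3 -m pendant '[{"x":0.2,"y":-0.15,"z":0.25,"rz":-0.15,"jaw":0.42},{"x":0.4,"y":-0.3,"z":0.5,"rz":-0.353,"jaw":0.42},{"x":0.513,"y":-0.382,"z":0.75,"rz":-0.353,"jaw":0.42},{"x":0.513,"y":-0.382,"z":0.93,"rz":-0.353,"jaw":0.42},{"x":0.513,"y":-0.382,"z":0.93,"rz":-0.353,"jaw":0.42},{"x":0.513,"y":-0.382,"z":0.93,"rz":-0.353,"jaw":0.42}]'
python3 - <<'E'
from h import *
for n in("top","scene"):
    c=env.read_camera(n)["img"][:,:,::-1]
    a=c[130:245,140:290] if n=="top" else c[130:270,170:350]
    cv2.imwrite(f"pics/{n}2.png",cv2.resize(a,(780,600),interpolation=cv2.INTER_CUBIC))
E
```

```text
invalid input
```

View pics/scene2.png

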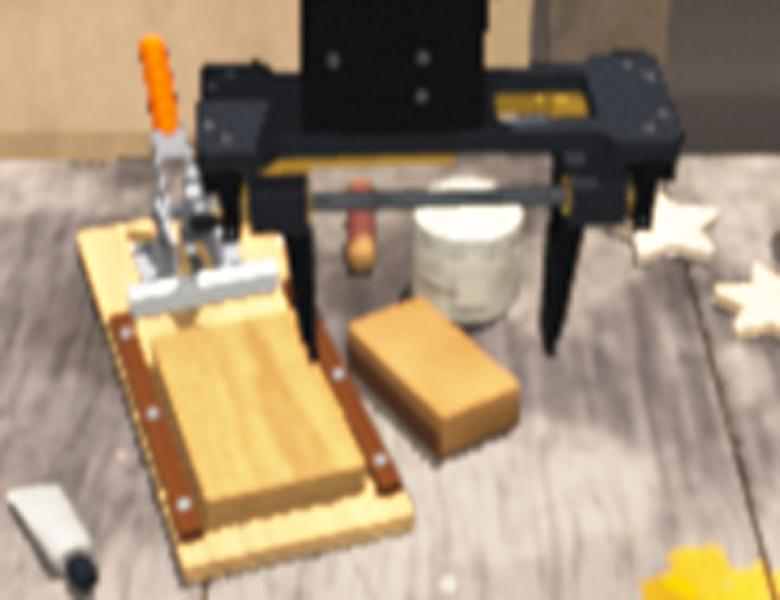

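Nothing moved because the input was refused. Each row probably needs all seven keys.

```bash
python3 -m pendant '[{"x":0.2,"y":-0.15,"z":0.25,"rx":0,"ry":0,"rz":-0.15,"jaw":0.42},{"x":0.4,"y":-0.3,"z":0.5,"rx":0,"ry":0,"rz":-0.353,"jaw":0.42},{"x":0.513,"y":-0.382,"z":0.75,"rx":0,"ry":0,"rz":-0.353,"jaw":0.42},{"x":0.513,"y":-0.382,"z":0.93,"rx":0,"ry":0,"rz":-0.353,"jaw":0.42},{"x":0.513,"y":-0.382,"z":0.93,"rx":0,"ry":0,"rz":-0.353,"jaw":0.42},{"x":0.513,"y":-0.382,"z":0.93,"rx":0,"ry":0,"rz":-0.353,"jaw":0.42}]'
python3 - <<'E'
from h import *
for n in("top","scene"):
    c=env.read_camera(n)["img"][:,:,::-1]
    a=c[130:245,140:290] if n=="top" else c[130:270,170:350]
    cv2.imwrite(f"pics/{n}2.png",cv2.resize(a,(780,600),interpolation=cv2.INTER_CUBIC))
E
```

```text
t: 1.15
eef_pos: [468.7, -330.1, 266.2]
tcp_rot: [3.14, 0.0, 1.1]
ft_force: [1.2, -0.9, 0.4]
opening: 0.447
```

View pics/scene2.png

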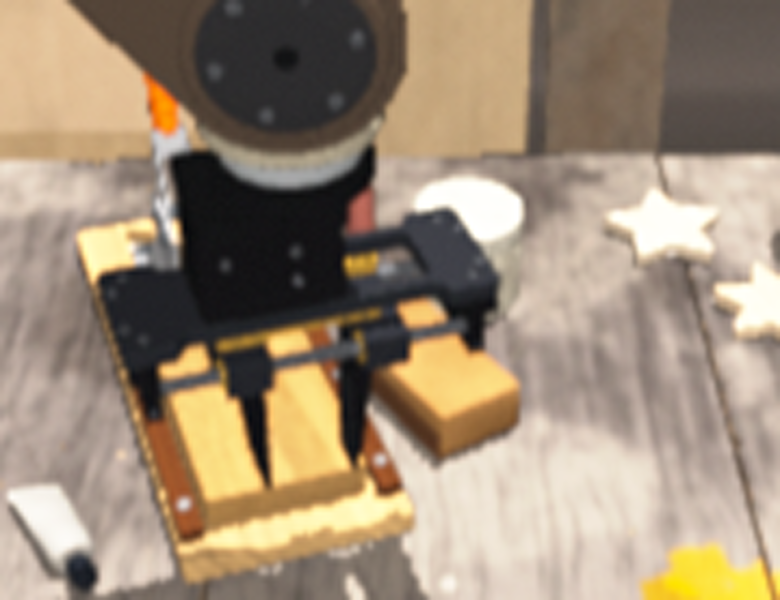

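Run:
```python
from h import *
np.set_printoptions(precision=1,suppress=True)
s=env.read_camera("scene")
T=np.array([468.7,-330.1,76]);xd=np.array([.891,-.454,0]);yd=np.array([.454,.891,0])
for d in(-24,24):
  for z in (76,20):
    p=T+d*xd;p[2]=z; print(d,z,(proj(s,p)[0]-[170,130])*[4.333,4.286])
```

```text
-24 76 [259.7 471.5]
-24 20 [264.9 548.4]
24 76 [349.8 451.3]
24 20 [351.5 527.9]
```

The tips hang at (267,487) and (355,462), offset from the prediction in the same way as the jig corners were (scene calibration bias). They are therefore correctly placed relative to the jig. Descending now, then pushing slowly.

```bash
python3 -m pendant '[{"x":0,"y":0,"z":0.2,"rx":0,"ry":0,"rz":0,"jaw":0.42},{"x":0,"y":0,"z":0.3,"rx":0,"ry":0,"rz":0,"jaw":0.42},{"x":0,"y":0,"z":0.36,"rx":0,"ry":0,"rz":0,"jaw":0.42},{"x":0,"y":0,"z":0.36,"rx":0,"ry":0,"rz":0,"jaw":0.42}]'
python3 -m pendant '[{"x":0.04,"y":0,"z":0,"rx":0,"ry":0,"rz":0,"jaw":0.42},{"x":0.08,"y":0,"z":0,"rx":0,"ry":0,"rz":0,"jaw":0.42},{"x":0.11,"y":0,"z":0,"rx":0,"ry":0,"rz":0,"jaw":0.42},{"x":0.14,"y":0,"z":0,"rx":0,"ry":0,"rz":0,"jaw":0.42},{"x":0.17,"y":0,"z":0,"rx":0,"ry":0,"rz":0,"jaw":0.42},{"x":0.2,"y":0,"z":0,"rx":0,"ry":0,"rz":0,"jaw":0.42},{"x":0.2,"y":0,"z":0,"rx":0,"ry":0,"rz":0,"jaw":0.42}]'
python3 -m pendant '[{"x":0.03,"y":0,"z":0,"rx":0,"ry":0,"rz":0,"jaw":0.42},{"x":0.06,"y":0,"z":0,"rx":0,"ry":0,"rz":0,"jaw":0.42},{"x":0.09,"y":0,"z":0,"rx":0,"ry":0,"rz":0,"jaw":0.42},{"x":0.12,"y":0,"z":0,"rx":0,"ry":0,"rz":0,"jaw":0.42},{"x":0.14,"y":0,"z":0,"rx":0,"ry":0,"rz":0,"jaw":0.42},{"x":0.16,"y":0,"z":0,"rx":0,"ry":0,"rz":0,"jaw":0.42},{"x":0.16,"y":0,"z":0,"rx":0,"ry":0,"rz":0,"jaw":0.42}]'
python3 - <<'E'
from h import *
for n in("top","scene"):
    c=env.read_camera(n)["img"][:,:,::-1]
    a=c[130:245,140:290] if n=="top" else c[130:270,170:350]
    cv2.imwrite(f"pics/{n}3.png",cv2.resize(a,(780,600),interpolation=cv2.INTER_CUBIC))
E
```

```text
t: 1.8
eef_pos: [468.6, -329.8, 211.1]
tcp_rot: [-3.141, -0.0, 1.1]
ft_force: [0.9, -0.4, -0.1]
opening: 0.42
t: 2.68
eef_pos: [482.2, -302.6, 211.2]
tcp_rot: [-3.141, -0.0, 1.1]
ft_force: [-0.1, -0.1, 0.1]
opening: 0.416
t: 3.55
eef_pos: [493.1, -281.4, 211.3]
tcp_rot: [3.142, -0.0, 1.1]
ft_force: [-0.4, 0.3, 0.6]
opening: 0.419
```

View pics/top3.png

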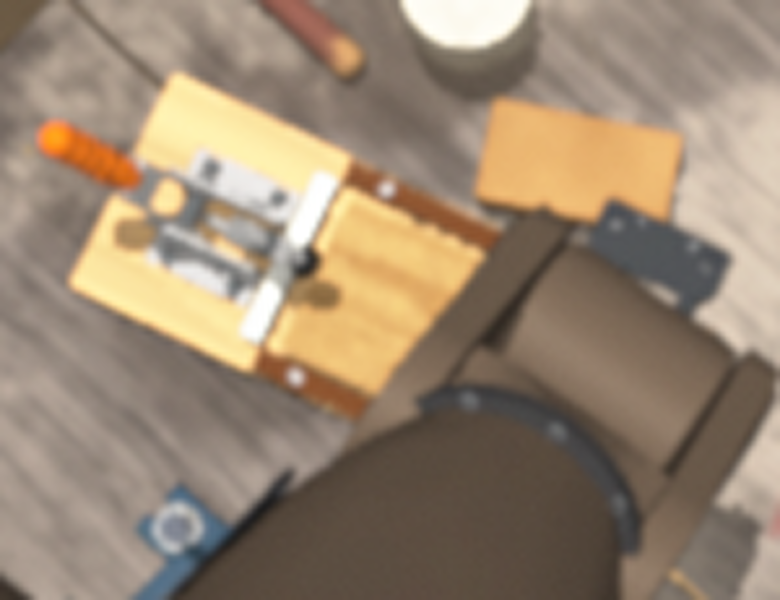

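View pics/scene3.png

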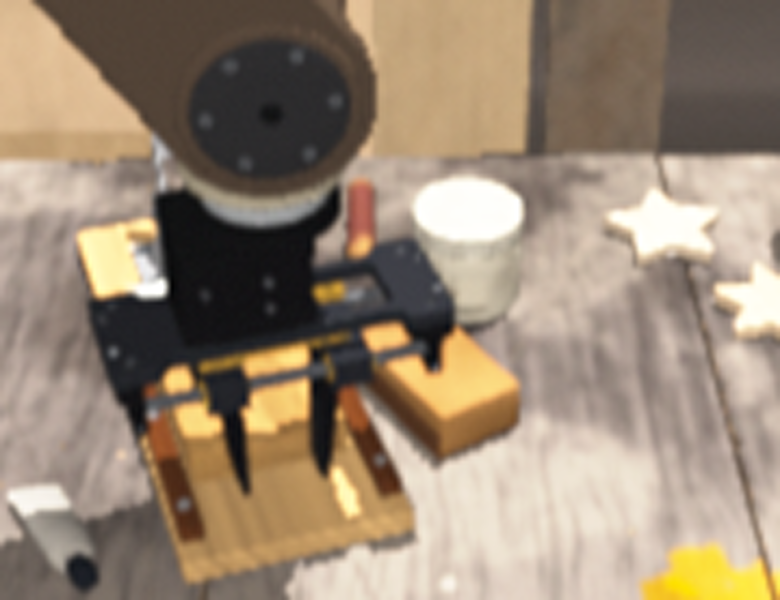

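The offcut is moving. Its far edge is now close to the stop bar, with the leading corner at about (335,200) and a gap of around 10 mm, and the force is under 1 N. I'll keep pushing slowly until the force rises.

```bash
python3 -m pendant '[{"x":0.02,"y":0,"z":0,"rx":0,"ry":0,"rz":0,"jaw":0.42},{"x":0.04,"y":0,"z":0,"rx":0,"ry":0,"rz":0,"jaw":0.42},{"x":0.05,"y":0,"z":0,"rx":0,"ry":0,"rz":0,"jaw":0.42},{"x":0.06,"y":0,"z":0,"rx":0,"ry":0,"rz":0,"jaw":0.42}]'
python3 -m pendant '[{"x":0.01,"y":0,"z":0,"rx":0,"ry":0,"rz":0,"jaw":0.42},{"x":0.01,"y":0,"z":0,"rx":0,"ry":0,"rz":0,"jaw":0.42}]'
python3 -m pendant '[{"x":0.01,"y":0,"z":0,"rx":0,"ry":0,"rz":0,"jaw":0.42},{"x":0.01,"y":0,"z":0,"rx":0,"ry":0,"rz":0,"jaw":0.42}]'
```

```text
t: 4.15
eef_pos: [497.2, -273.5, 211.3]
tcp_rot: [3.141, 0.0, 1.1]
ft_force: [-1.2, -1.2, 0.6]
opening: 0.415
t: 4.4
eef_pos: [497.8, -272.1, 211.3]
tcp_rot: [3.142, -0.0, 1.1]
ft_force: [0.8, 0.2, -0.6]
opening: 0.418
t: 4.65
eef_pos: [498.3, -271.1, 211.3]
tcp_rot: [3.142, 0.0, 1.1]
ft_force: [-2.4, -3.5, 0.8]
opening: 0.419
```

```bash
python3 -m pendant '[{"x":0.005,"y":0,"z":0,"rx":0,"ry":0,"rz":0,"jaw":0.42},{"x":0.01,"y":0,"z":0,"rx":0,"ry":0,"rz":0,"jaw":0.42},{"x":0.01,"y":0,"z":0,"rx":0,"ry":0,"rz":0,"jaw":0.42}]'
python3 -m pendant '[{"x":0.005,"y":0,"z":0,"rx":0,"ry":0,"rz":0,"jaw":0.42},{"x":0.005,"y":0,"z":0,"rx":0,"ry":0,"rz":0,"jaw":0.42}]'
python3 - <<'E'
from h import *
for n in("top","scene"):
    c=env.read_camera(n)["img"][:,:,::-1]
    a=c[130:245,140:290] if n=="top" else c[130:270,170:350]
    cv2.imwrite(f"pics/{n}4.png",cv2.resize(a,(780,600),interpolation=cv2.INTER_CUBIC))
E
```

```text
t: 5.03
eef_pos: [498.5, -270.7, 211.3]
tcp_rot: [-3.142, 0.002, 1.1]
ft_force: [-9.1, -13.6, 0.1]
opening: 0.418
t: 5.28
eef_pos: [498.6, -270.6, 211.3]
tcp_rot: [-3.142, 0.002, 1.1]
ft_force: [-12.8, -19.2, 0.2]
opening: 0.42
```

View pics/top4.png

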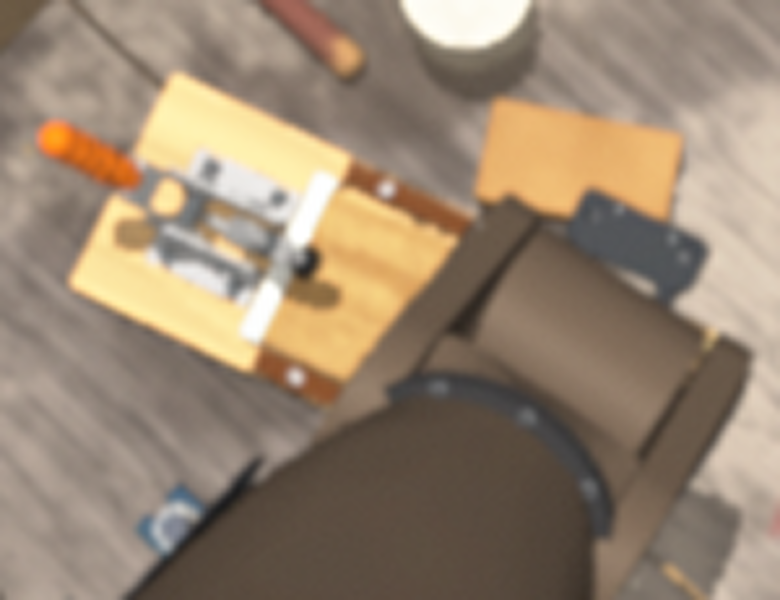

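The force rose to 23 N and the tool stalled at jig y ≈ -114 (expected -115), and the offcut shows no gap at the stop bar. Backing off, raising and closing the jaws.

```bash
python3 -m pendant '[{"x":-0.05,"y":0,"z":0,"rx":0,"ry":0,"rz":0,"jaw":0.42},{"x":-0.15,"y":0,"z":0,"rx":0,"ry":0,"rz":0,"jaw":0.42},{"x":-0.15,"y":0,"z":-0.3,"rx":0,"ry":0,"rz":0,"jaw":0.2},{"x":-0.15,"y":0,"z":-0.6,"rx":0,"ry":0,"rz":0,"jaw":0},{"x":-0.15,"y":0,"z":-0.95,"rx":0,"ry":0,"rz":0,"jaw":0},{"x":-0.15,"y":0,"z":-0.95,"rx":0,"ry":0,"rz":0,"jaw":0}]'
python3 - <<'E'
from h import *
for n in("top","scene"):
    c=env.read_camera(n)["img"][:,:,::-1]
    a=c[130:245,140:290] if n=="top" else c[130:270,170:350]
    cv2.imwrite(f"pics/{n}5.png",cv2.resize(a,(780,600),interpolation=cv2.INTER_CUBIC))
E
```

```text
t: 6.12
eef_pos: [489.3, -289.4, 357.4]
tcp_rot: [3.135, 0.001, 1.1]
ft_force: [-0.6, 0.2, -0.1]
opening: 0.056
```

View pics/scene5.png

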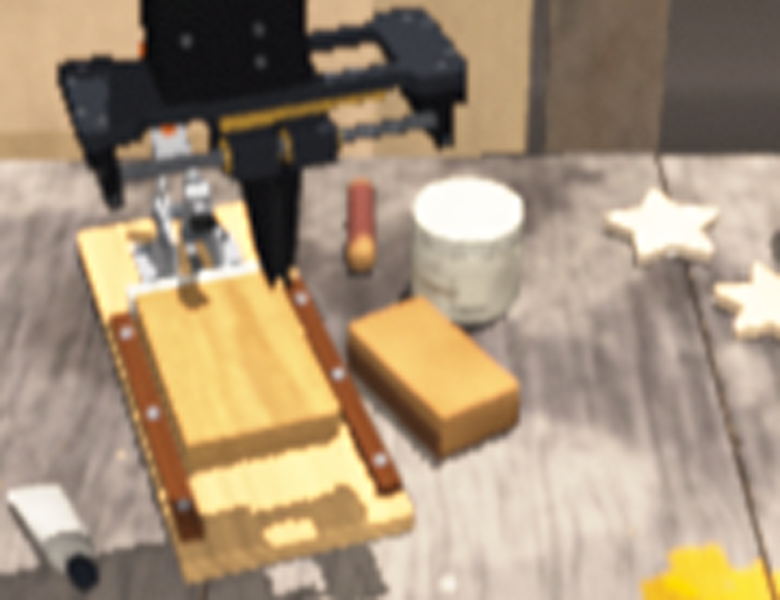

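The offcut's far end lies flush at the stop bar, from (130,290) to (260,270), with no bystander disturbed. Before approaching, I'll check the grip's lateral position by orange mask in the two first views.

Run:
```python
from h import *
np.set_printoptions(precision=1,suppress=True)
J=np.array([550.2,-169.2,0]);xd=np.array([.891,-.454,0]);yd=np.array([.454,.891,0])
P=[]
for n in("top","scene"):
    c=env.read_camera(n);i=cv2.imread(f"pics/raw_{n}.png");h=cv2.cvtColor(i,cv2.COLOR_BGR2HSV)
    m=cv2.inRange(h,(4,200,150),(13,255,255)); x0,x1,y0,y1=(140,175,140,175) if n=="top" else (195,220,130,170)
    k=np.zeros_like(m);k[y0:y1,x0:x1]=m[y0:y1,x0:x1]
    ys,xs=np.nonzero(k);print(n,len(xs),xs.mean(),ys.mean(),xs.min(),xs.max(),ys.min(),ys.max())
    P.append(ray(c,(xs.mean(),ys.mean())))
(o1,d1),(o2,d2)=P
A=np.array([d1,-d2]).T; l=np.linalg.lstsq(A,o2-o1,rcond=None)[0]
a,b=o1+l[0]*d1,o2+l[1]*d2;print("gap",np.linalg.norm(a-b));p=(a+b)/2
print(p,"jig",(p-J)@xd,(p-J)@yd,p[2])
```

```text
top 68 157.91176470588235 160.0735294117647 149 165 155 164
scene 16 206.75 151.9375 203 210 144 160
gap 2.4558484444572617
[615.4 -39.  116.9] jig -1.0290527993917518 145.65208351978316 116.85128577782837
```

```bash
python3 -m pendant '[{"x":0.25,"y":0,"z":0,"rx":0,"ry":0,"rz":0,"jaw":0},{"x":0.5,"y":0,"z":0,"rx":0,"ry":0,"rz":0,"jaw":0},{"x":0.75,"y":0,"z":0,"rx":0,"ry":0,"rz":0,"jaw":0},{"x":0.9,"y":0,"z":0,"rx":0,"ry":0,"rz":0,"jaw":0},{"x":1.0,"y":0,"z":0,"rx":0,"ry":0,"rz":0,"jaw":0},{"x":1.0,"y":0,"z":0,"rx":0,"ry":0,"rz":0,"jaw":0}]'
```

```text
t: 7.08
eef_pos: [557.5, -154.9, 352.9]
tcp_rot: [-3.14, 0.0, 1.101]
ft_force: [-1.0, -1.3, 1.1]
opening: 0.005
```

The triangulated grip mid is at jig (-1, 146, 117) against an expected (0, 146, 121), which is good enough. Going to just behind the grip.

```bash
python3 -m pendant '[{"x":0.25,"y":0,"z":0,"rx":0,"ry":0,"rz":0,"jaw":0},{"x":0.5,"y":0,"z":0,"rx":0,"ry":0,"rz":0,"jaw":0},{"x":0.65,"y":0,"z":0,"rx":0,"ry":0,"rz":0,"jaw":0},{"x":0.65,"y":0,"z":0.12,"rx":0,"ry":0,"rz":0,"jaw":0},{"x":0.65,"y":0,"z":0.22,"rx":0,"ry":0,"rz":0,"jaw":0},{"x":0.65,"y":0,"z":0.22,"rx":0,"ry":0,"rz":0,"jaw":0}]'
python3 - <<'E'
from h import *
for n in("top","scene"):
    c=env.read_camera(n)["img"][:,:,::-1]
    a=c[130:245,140:290] if n=="top" else c[110:250,150:330]
    cv2.imwrite(f"pics/{n}6.png",cv2.resize(a,(780,600),interpolation=cv2.INTER_CUBIC))
E
```

```text
t: 7.82
eef_pos: [601.3, -69.0, 319.5]
tcp_rot: [-3.139, 0.001, 1.099]
ft_force: [0.1, 0.1, 0.5]
opening: 0.006
```

View pics/scene6.png

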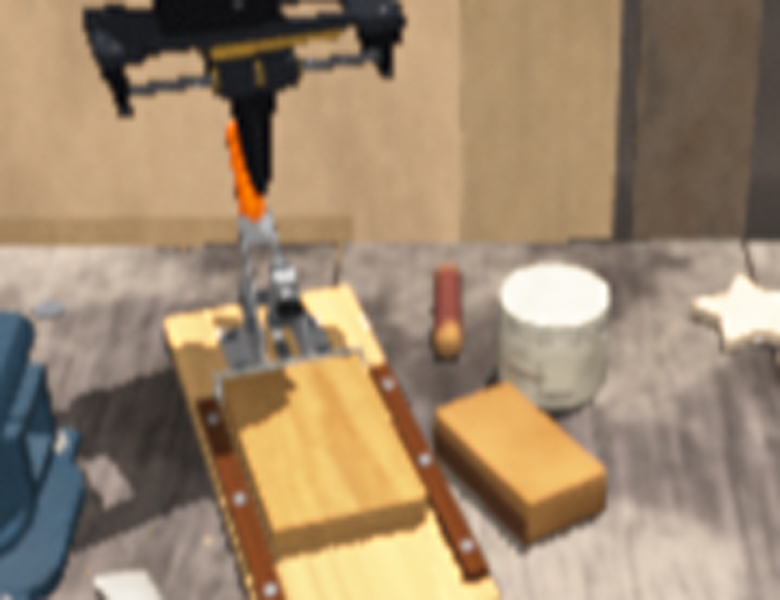

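View pics/top6.png

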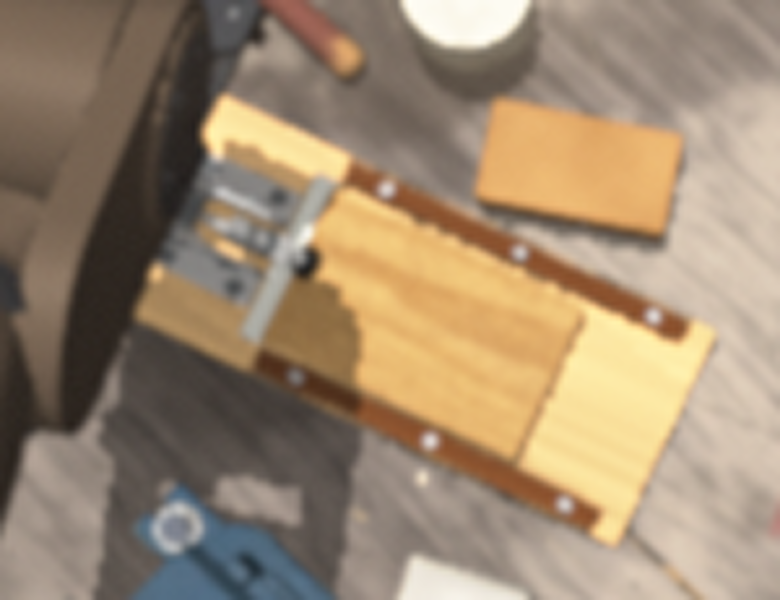

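The fingertip at (258,190) stands just in front of the orange grip, which runs (235,120)–(255,217), with free space between them. Now I press along the handle's arc, first to about 40° above level, and check.

```bash
python3 -m pendant '[{"x":0.06,"y":-0.005,"z":0,"rx":0,"ry":0,"rz":0,"jaw":0},{"x":0.112,"y":-0.005,"z":0.007,"rx":0,"ry":0,"rz":0,"jaw":0},{"x":0.16,"y":-0.005,"z":0.03,"rx":0,"ry":0,"rz":0,"jaw":0},{"x":0.2,"y":-0.005,"z":0.055,"rx":0,"ry":0,"rz":0,"jaw":0},{"x":0.24,"y":-0.005,"z":0.085,"rx":0,"ry":0,"rz":0,"jaw":0},{"x":0.277,"y":-0.005,"z":0.117,"rx":0,"ry":0,"rz":0,"jaw":0},{"x":0.277,"y":-0.005,"z":0.117,"rx":0,"ry":0,"rz":0,"jaw":0}]'
python3 - <<'E'
from h import *
for n in("scene",):
    c=env.read_camera(n)["img"][:,:,::-1]
    a=c[110:250,150:330]
    cv2.imwrite(f"pics/{n}7.png",cv2.resize(a,(780,600),interpolation=cv2.INTER_CUBIC))
E
```

```text
t: 8.8
eef_pos: [620.0, -30.4, 303.5]
tcp_rot: [3.141, -0.0, 1.101]
ft_force: [-2.2, -1.8, 5.2]
opening: 0.004
```

View pics/scene7.png

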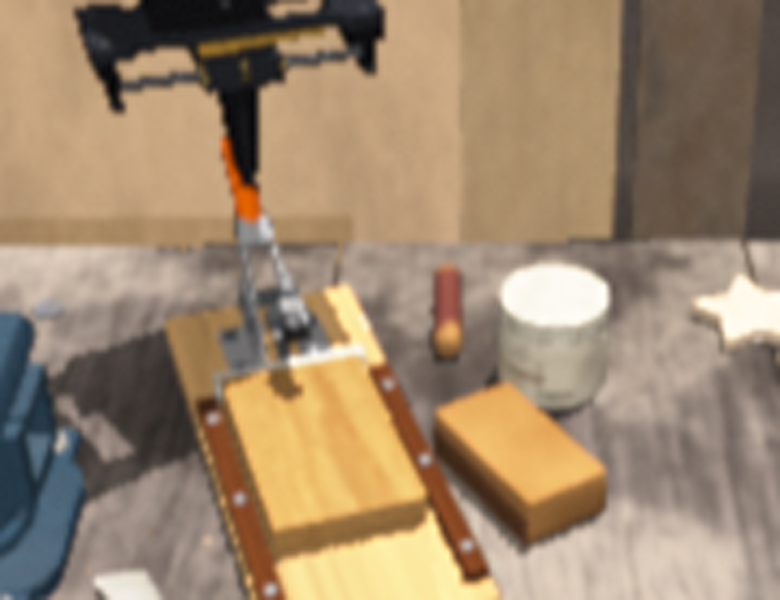

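The handle is following: the grip is now (225,140)–(258,217) with the finger on it at (245,185), the bar is coming down, and the force is about 6 N. Continuing past the dead point.

```bash
python3 -m pendant '[{"x":0.035,"y":0,"z":0.035,"rx":0,"ry":0,"rz":0,"jaw":0},{"x":0.066,"y":0,"z":0.075,"rx":0,"ry":0,"rz":0,"jaw":0},{"x":0.087,"y":0,"z":0.105,"rx":0,"ry":0,"rz":0,"jaw":0},{"x":0.104,"y":0,"z":0.135,"rx":0,"ry":0,"rz":0,"jaw":0},{"x":0.122,"y":0,"z":0.17,"rx":0,"ry":0,"rz":0,"jaw":0},{"x":0.137,"y":0,"z":0.205,"rx":0,"ry":0,"rz":0,"jaw":0},{"x":0.15,"y":0,"z":0.24,"rx":0,"ry":0,"rz":0,"jaw":0},{"x":0.16,"y":0,"z":0.27,"rx":0,"ry":0,"rz":0,"jaw":0},{"x":0.16,"y":0,"z":0.27,"rx":0,"ry":0,"rz":0,"jaw":0}]'
python3 - <<'E'
from h import *
for n in("scene",):
    c=env.read_camera(n)["img"][:,:,::-1]
    a=c[110:250,150:330]
    cv2.imwrite(f"pics/{n}8.png",cv2.resize(a,(780,600),interpolation=cv2.INTER_CUBIC))
E
```

```text
t: 9.98
eef_pos: [630.6, -9.6, 262.3]
tcp_rot: [-3.141, 0.0, 1.1]
ft_force: [-0.0, -0.9, 0.1]
opening: 0.007
```

View pics/scene8.png

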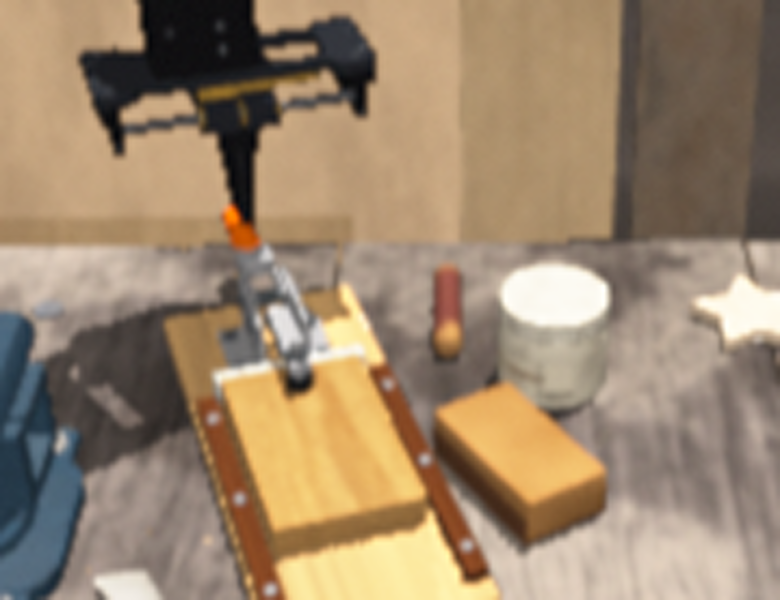

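The pad at (297,375) is now down on the offcut and the force has dropped to zero, so the handle has snapped over. Retreating upwards to look.

```bash
python3 -m pendant '[{"x":0,"y":0,"z":-0.15,"rx":0,"ry":0,"rz":0,"jaw":0},{"x":0,"y":0,"z":-0.4,"rx":0,"ry":0,"rz":0,"jaw":0},{"x":0,"y":0,"z":-0.7,"rx":0,"ry":0,"rz":0,"jaw":0},{"x":-0.3,"y":0,"z":-0.9,"rx":0,"ry":0,"rz":0,"jaw":0},{"x":-0.6,"y":0,"z":-0.9,"rx":0,"ry":0,"rz":0,"jaw":0},{"x":-0.9,"y":0,"z":-0.9,"rx":0,"ry":0,"rz":0,"jaw":0},{"x":-1,"y":0,"z":-0.9,"rx":0,"ry":0,"rz":0,"jaw":0}]'
python3 -m pendant '[{"x":-0.3,"y":0.1,"z":0,"rx":0,"ry":0,"rz":0,"jaw":0},{"x":-0.6,"y":0.2,"z":0,"rx":0,"ry":0,"rz":0,"jaw":0},{"x":-0.9,"y":0.3,"z":0,"rx":0,"ry":0,"rz":0,"jaw":0},{"x":-1,"y":0.4,"z":0,"rx":0,"ry":0,"rz":0,"jaw":0},{"x":-1,"y":0.4,"z":0,"rx":0,"ry":0,"rz":0,"jaw":0}]'
python3 - <<'E'
from h import *
for n in("scene","top"):
    c=env.read_camera(n)["img"][:,:,::-1]
    cv2.imwrite(f"pics/full_{n}9.png",c)
    a=c[130:245,140:290] if n=="top" else c[110:250,150:330]
    cv2.imwrite(f"pics/{n}9.png",cv2.resize(a,(780,600),interpolation=cv2.INTER_CUBIC))
E
```

```text
t: 10.9
eef_pos: [561.6, -145.0, 398.2]
tcp_rot: [3.141, 0.0, 1.098]
ft_force: [0.3, 0.4, 0.6]
opening: 0.002
t: 11.52
eef_pos: [548.3, -304.9, 397.4]
tcp_rot: [3.141, -0.0, 1.099]
ft_force: [0.3, 0.3, -0.6]
opening: 0.005
```

View pics/scene9.png

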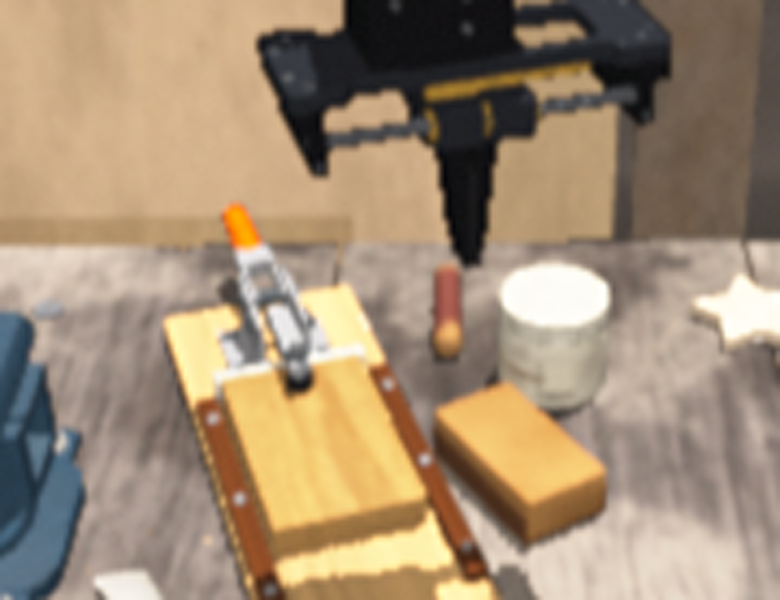

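View pics/top9.png

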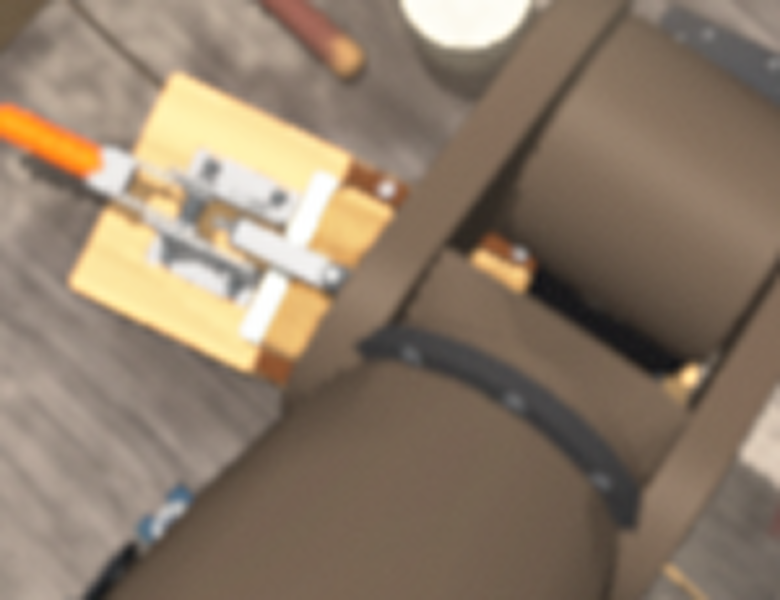

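View pics/full_scene9.png

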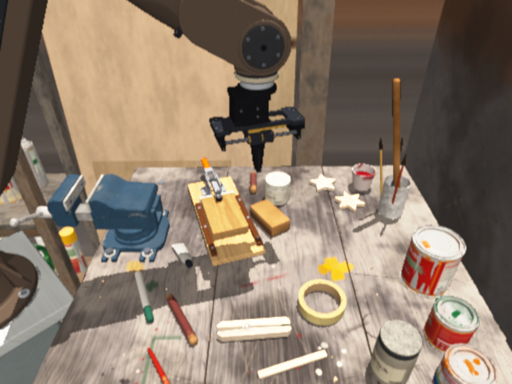

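The handle lies low and the pad is on the offcut. One numeric check of level and home before handing in.

Run:
```python
from h import *
np.set_printoptions(precision=1,suppress=True)
J=np.array([550.2,-169.2,0]);xd=np.array([.891,-.454,0]);yd=np.array([.454,.891,0])
P=[]
for n in("top","scene"):
    c=env.read_camera(n);i=cv2.cvtColor(c["img"],cv2.COLOR_RGB2HSV)
    m=cv2.inRange(i,(4,200,150),(13,255,255)); x0,x1,y0,y1=(120,175,130,175) if n=="top" else (190,225,140,180)
    k=np.zeros_like(m);k[y0:y1,x0:x1]=m[y0:y1,x0:x1];ys,xs=np.nonzero(k);u=(xs.mean(),ys.mean());print(n,len(xs),u)
    for th in(0,5,15): print(th,proj(c,J+yd*(105+82*np.cos(np.radians(th)))+[0,0,50+82*np.sin(np.radians(th))])[0])
    P.append(ray(c,u))
    if n=="scene":
        print("end-face top edge predicted",[(proj(c,J+xd*a+yd*-105+[0,0,37])[0]-[150,110])*[4.333,4.286] for a in(-45,45)])
(o1,d1),(o2,d2)=P
l=np.linalg.lstsq(np.array([d1,-d2]).T,o2-o1,rcond=None)[0]
p=(o1+l[0]*d1+o2+l[1]*d2)/2;print("jig",(p-J)@xd,(p-J)@yd,p[2])
```

```text
top 9 (np.float64(148.0), np.float64(158.44444444444446))
0 [149.6 157. ]
5 [149.1 156.7]
15 [148.6 156.3]
scene 5 (np.float64(205.0), np.float64(163.8))
0 [206.5 164.8]
5 [206.3 162.8]
15 [206.1 159.1]
end-face top edge predicted [array([277.5, 529. ]), array([432.5, 495.2])]
jig -4.859342027415167 187.94995279456916 53.755670607456466
```

The mask caught few pixels because the lighting changed. Widening it for a sounder reading.

Run:
```python
from h import *
np.set_printoptions(precision=1,suppress=True)
J=np.array([550.2,-169.2,0]);xd=np.array([.891,-.454,0]);yd=np.array([.454,.891,0])
c=env.read_camera("scene");i=cv2.cvtColor(c["img"],cv2.COLOR_RGB2HSV)
m=cv2.inRange(i,(3,190,150),(16,255,255));k=np.zeros_like(m);k[145:180,195:220]=m[145:180,195:220]
ys,xs=np.nonzero(k);print(len(xs),xs.min(),xs.max(),ys.min(),ys.max(),xs.mean(),ys.mean())
for th in(0,5,10,20):
    t=np.radians(th); print(th,[proj(c,J+yd*(105+r*np.cos(t)-o*np.sin(t))+[0,0,50+r*np.sin(t)+o*np.cos(t)])[0] for r,o in((47,9.5),(82,0),(117,9.5))])
```

```text
20 202 209 158 166 203.95 162.1
0 [array([208.8, 168. ]), array([206.5, 164.8]), array([203.9, 156.4])]
5 [array([208.7, 167. ]), array([206.3, 162.8]), array([203.6, 153.7])]
10 [array([208.7, 166.1]), array([206.2, 160.9]), array([203.5, 151.1])]
20 [array([208.8, 164.5]), array([206.1, 157.5]), array([203.4, 146.6])]
```

The grip's highest row is 158. Level predicts about 156 and 5° above level predicts 154, so the handle is flat and locked. Handing in.

```bash
python3 -c "
from cell import env
print(env.job_done()); print(env.state()['t'])"
```

```text
the job is handed in; nothing more can be done
None
the job is handed in; nothing more can be done
```

I pushed the offcut home against the stop, then pressed the orange handle past its dead point until it snapped down flat. I handed the job in at about 12 s, with the arm clear of everything.

- **Offcut:** I pushed it about 48 mm with the two fingertips. It stalled at 23 N with the tool at jig y ≈ -114 (expected -115), and both views show no gap at the stop. I never lifted it.
- **Clamp:** I followed the handle round its arc with the fingers shut. The force was about 6 N partway and fell to zero after the dead point. The last pictures show the pad down on the offcut, and the grip's top edge is at row 158 against about 156 predicted for level.
- **Bystanders:** in the last pictures, everything in view looks where it was. I checked this by eye only.

**Weaker checks:** the orange mask caught few pixels in the last pictures. The grip position worked out from both views was about 5 mm off the centre line and 4 mm high, which I put down to the mask. The scene camera also read a few pixels off at the near end of the jig. The first move call was refused because its rows lacked keys; nothing moved.

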